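# Close the filter drawer and pull the raking lamp on

### The job

Get the document examination lamp going: push its open filter drawer fully home until the catch seats it, then pull the red knob outward until it clicks on (how far out that is differs, so feel for it), let go, and leave it resting out with its green band showing. Do not pull the knob while the filter drawer is open, work gently so that the light source does not creep or turn on the desk (the lamp is already aimed at the document), and leave everything else on the desk where it lies.

Things in the scene. Friction and masses are not known exactly. Their poses are not given: they have to be found in the camera images.
- case_centre (a point): Centre of the light source: pale grey case, 220 mm deep (x) and wide (y), roof 130 mm up, loose on rubber feet, 3.5 kg; it slides if pushed or pulled with over some 13 to 30 N. Point 65 mm up. Axes: x from the front panel to the back, y left as one faces the panel, z up. Dark front panel 112 mm before this point (-x); drawer on its left half, red knob on its right.
- filter_drawer (a joint): How far the filter drawer is out, m: 0 fully home, at most 0.057. It slides level, straight out of the panel (case's -x). Friction about 1.5 N; from 13 mm out a sprung roller catch resists with up to about 8 N in all, and from some 6 mm out it draws the drawer home by itself.
- drawer_face (a point): Centre of the front face of the drawer's aluminium front plate (84 wide, 34 tall, 10 thick, centre 94 mm above the desk). Moves with the drawer; axes as the case's. With the drawer home the face is 123 mm before the case's centre.
- power_knob (a joint): How far the red knob is out, m: 0 is off (in). Slides level out of the panel (case's -x). A spring of 2 to 4.5 N draws it in; a sprung catch then resists with 6 to 10 N in all, clicks over and holds the knob out where it rests on. Where the click comes differs each time (knob 6 to 26 mm out); it rests on 4.5 mm past the click, firm end stop 1 to 2 mm further. Let go earlier, it springs back in.
- knob_head (a point): Centre of the knob's red round head: disc 40 mm across, 15 thick, axis along the case's x, 94 mm above the desk. Behind its flat back a stem 14 mm across, 33 mm of it free up to the ring at the panel with the knob in: fingers can reach down beside the stem behind the head. Moves with the knob; axes as the case's. A green band on the stem appears when out.
- case_corner (a point): Front left upper corner of the case (left as one faces the panel); it shows whether the case has turned. From the rear left of the roof a stiff swan-neck tube, rigid with the case, rises to 320 mm and carries the small lamp head 270 mm to the left of the case's centre, 200 mm above the desk.
- weight_mid (a point): Centre of a dark green covered weight, 24 x 120 x 20 mm, lying loose on the near edge of the 4 mm thick document folder left of the case. Not to be disturbed.
- loupe_mid (a point): Centre (22 mm up) of a black stand loupe, 48 mm in diameter, 44 mm tall, standing in front of the case. Not to be disturbed.
- eraser: White eraser with a blue sleeve, 45 x 22 x 13 mm, on the desk in front of the case; origin at the centre of its underside. Not to be disturbed.
- phone: Black telephone, 150 x 72 x 9 mm, lying in front of the case to the right; origin at the centre of its underside. Not to be disturbed.
- pencil_tray: Black pencil tray, 220 x 75 x 22 mm, further right; origin at the centre of its underside. Not to be disturbed.
- brush: Dusting brush, 200 mm long, 42 wide, 20 tall, lying on the desk to the left; origin at the centre of its underside. Not to be disturbed.

How it is judged (in metres and radians):
On the way, in this order (a step that is already met when the one before it is completed fails the run):
1. the filter drawer is home, seated at its catch (value of joint filter_drawer below 0.003 m), for 0.3 s.
2. the knob is pulled out (value of joint power_knob above 0.008 m), for 0.3 s.
At the end, for the whole second after the job is handed in: The filter drawer is home (within 3 mm), the red knob rests out, held by its catch (at least 8 mm out, not moving), and the light source stands where it stood (case centre within 3 mm, its front corner within 4.5 mm), untouched (value of joint filter_drawer below 0.003 m and value of joint power_knob above 0.008 m and velocity of joint power_knob between -0.005 and 0.005 m/s and distance of case_centre from where it was at the start of the episode below 0.003 m and distance of case_corner from where it was at the start of the episode below 0.0045 m).
It fails at once if the knob is pulled more than 6 mm out with the filter drawer more than 6 mm open (value of joint each of power_knob, filter_drawer above 0.006 m).
It fails at once if the light source creeps or turns on the desk (case centre by more than 3 mm or its front corner by more than 4.5 mm) (distance of case_centre from where it was at the start of the episode above 0.003 m or distance of case_corner from where it was at the start of the episode above 0.0045 m).
It fails at once if another thing on the desk is shifted by more than 15 mm (distance of any of weight_mid, loupe_mid, eraser, phone, pencil_tray, brush from where it was at the start of the episode above 0.015 m).
It also fails if it takes over 51 s, if anything falls off the work surface, if the arm or the gripper's body presses on something with over 40 N, if the wrist force passes 120 N, or if a joint passes its speed limit or range.

### The arm

A 7-joint arm with a two-finger parallel gripper is mounted at the origin on the work surface. World frame = base frame: x ahead of the robot, y to its left, z up, the work surface at z = 0. Lengths are in m, angles in degrees, forces in N, time in s.
With the tool pointing down it reaches from about 0.425 to 0.925 m from the base axis. Payload 6.8 kg.
Tool frame: the origin (TCP) lies midway between the tips of the shut fingers; the grasp point (between the pads) lies 19 mm behind it (manip.grip_point_offset is the distance from the TCP to the grasp point, in m); z points along the fingers, y is the direction in which the jaws open and shut (so a half turn about z gives the same grasp; the last joint's range is limited). The gripper opens to 88 mm and grips with 3 to 60 N. Pads are 20 mm wide; open, the fingers measure 115 mm over their backs; the gripper's body (75 mm by 178 mm) begins 61 mm behind the grasp point.
Start: joints at [57.405, 27.33, 1.283, 89.118, -0.659, 63.558, -4.761], TCP at [0.3, -0.605, 0.223] pointing down, gripper open.
Joint ranges: [-169.35, 169.35], [-19.33, 120.38], [-80.79, 83.38], [13.8, 139.57], [-78.32, 258.32], [9.67, 109.79], [-169.56, 169.56]. Speed limits (degrees/s): [136.94, 136.94, 180, 180, 180, 180, 180].

### API

Orientations are given as a 3x3 rotation matrix whose columns are the frame's x, y, z axes.
In Python, from station import sense, grab_frame, manip gives the robot as it stands.
- The arm moves only by the shell command python3 -m jog 'ROWS'. ROWS is JSON, a list of rows, each an object with "claw": the gripper's target within -1 to 1 (shut at 1, half-way at 0, fully open at -1); "xyz": the shift along the world's x, y, z in m, a list of three; "twist": the turn about the world's z in degrees. A call has 1 to 20 rows; each row is the pose to reach, as a shift and turn from the pose commanded when the call began; what a row does not reach only later rows make up. A row lasts 1/10 s, in which the tool goes at most 50 mm and 8.59 degrees, less where a joint would pass 70% of its speed; a pose out of reach is approached as far as the arm can. A call with a gripper value outside its range is refused whole. The fingers move at their own pace and stop on an object; the grip force is fixed at half the most. Time passes only in rows, so rows that repeat a pose let the fingers close. It gives the time, the measured TCP pose, the force and the opening at its end, in the units of the state.
- sense(): the state, without advancing time (a new reading comes with each control period).
- grab_frame(name): name is "scene" or "top" or "wrist"; returns a dict with "img" (480x640x3 uint8, red, green, blue), "camera_matrix" (3x3 intrinsics, pixels), "camera_from_world" (4x4, takes a point from world to camera coordinates); the wrist camera has in their place "mount" (4x4, takes a point from camera to tool coordinates, whose origin is the TCP and whose axes are the flange's). Camera axes: x right, y down, z forward; pixel columns grow to the right and rows downward; lengths in m; the calibration is good to about 2 mm. A picture is of the moment at which its call begins: read the wrist's pose just before it. There is no depth.
- manip.finish_job(): hands the job in, once; it reports no verdict.
The state is a dict: "time": time; "joint_positions": joint angles; "dq": joint speeds; "tau": joint torques, N m; "eef_pos": TCP position; "eef_rot": TCP orientation; "contact_force": force on the tool from outside, world axes, zero at the start; "torque": the same for the moment, N m; "width": opening from 0.0 (shut) to 1.0 (fully open).
Only numpy, scipy, OpenCV 4.12 (cv2) and the standard library are available. Lean on these libraries where they do the work, as an engineer would, in place of code of your own. Each camera call takes 0.05 s, during which the arm holds its last target.

## Working session

There is one attempt and no reset: what is moved stays moved. The work goes in short steps, Python scripts to look and compute and a shell command to move; the robot and the scene stay as the last step left them, time stands still between calls to the robot, and variables do not carry over. Pictures are saved under pics/ and viewed, and the job is handed in when it is done.

```bash
ls; mkdir -p pics
python3 - <<'E'
from station import sense, grab_frame, manip
import cv2, numpy as np
s=sense(); print({k:np.round(v,3).tolist() for k,v in s.items()}); print(manip.grip_point_offset)
for n in ["scene","top"]:
    f=grab_frame(n); cv2.imwrite(f"pics/{n}0.png",f["img"][:,:,::-1]); print(n,f["camera_matrix"].tolist(),np.round(f["camera_from_world"],4).tolist())
f=grab_frame("wrist");cv2.imwrite(f"pics/wrist0.png",f["img"][:,:,::-1]); print(f["camera_matrix"].tolist(),np.round(f["mount"],4).tolist())
E
```

```text
pics
{'time': 0.0, 'joint_positions': [57.402, 27.375, 1.281, 89.177, -0.657, 63.558, -4.761], 'dq': [0.088, -0.071, 0.03, 0.023, -0.037, 0.011, 0.106], 'tau': [0.0, -58.286, 1.534, -27.261, -0.055, 0.017, 0.0], 'eef_pos': [0.3, -0.604, 0.222], 'eef_rot': [[0.896, 0.445, -0.001], [0.445, -0.896, 0.002], [-0.0, -0.002, -1.0]], 'contact_force': [-0.314, -0.424, 0.273], 'torque': [-0.003, -0.041, -0.012], 'width': 0.998}
0.0187
scene [[550.3152755414044, 0.0, 314.5381445520898], [0.0, 550.3152755414044, 241.30295417140363], [0.0, 0.0, 1.0]] [[0.1593, 0.9872, 0.0059, -0.0167], [0.7969, -0.125, -0.5911, -0.3844], [-0.5828, 0.0989, -0.8066, 1.87], [0.0, 0.0, 0.0, 1.0]]
top [[497.4701692752212, 0.0, 322.21983698710693], [0.0, 497.4701692752212, 239.72754008433904], [0.0, 0.0, 1.0]] [[-0.0205, -0.9998, 0.0072, -0.0623], [-0.9971, 0.0199, -0.0729, 0.5516], [0.0727, -0.0087, -0.9973, 1.2255], [0.0, 0.0, 0.0, 1.0]]
[[332.84102415211544, 0.0, 317.88434987769995], [0.0, 332.84102415211544, 235.5398364282824], [0.0, 0.0, 1.0]] [[-0.0021, -0.9573, -0.2891, 0.0801], [1.0, -0.0023, 0.0004, -0.0004], [-0.001, -0.2891, 0.9573, -0.1626], [0.0, 0.0, 0.0, 1.0]]
```

View pics/scene0.png

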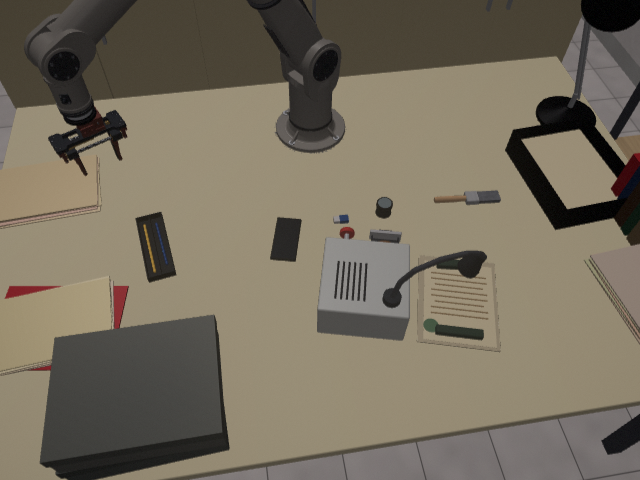

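View pics/top0.png

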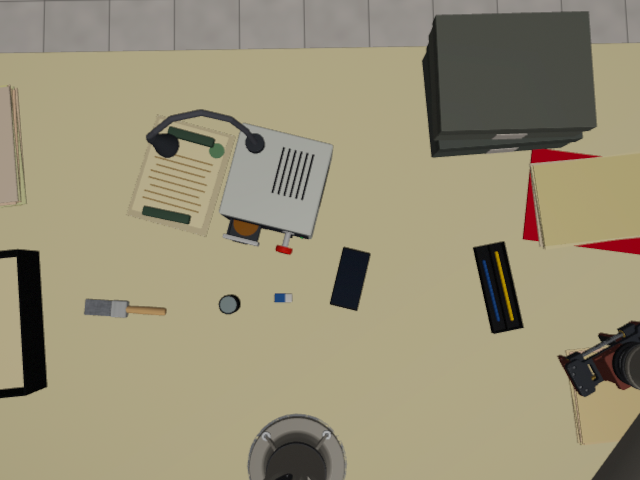

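View pics/wrist0.png

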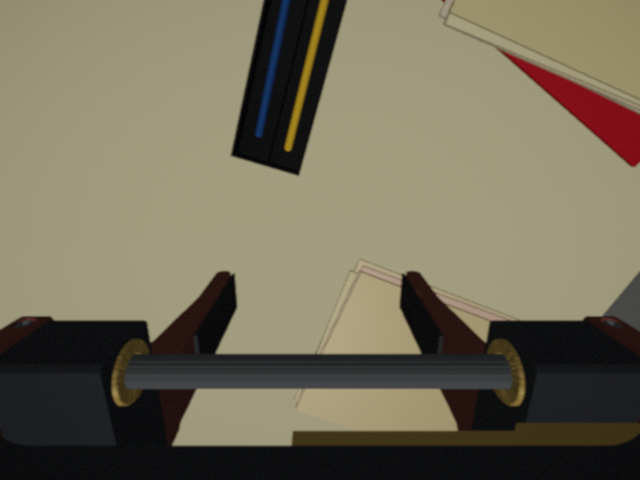

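The scene view shows the red knob at about (347,232) and the open drawer at (386,236). In the top view the knob is at (285,249), the drawer plate at (241,239), the loupe at (229,304) and the eraser at (284,298). I'll enlarge both views around the case.

Run:
```python
import cv2
a=cv2.imread("pics/top0.png")[110:320,190:350]; cv2.imwrite("pics/topc.png",cv2.resize(a,None,fx=2.8,fy=2.8,interpolation=cv2.INTER_CUBIC))
a=cv2.imread("pics/scene0.png")[185:345,300:500]; cv2.imwrite("pics/scenec.png",cv2.resize(a,None,fx=3.7,fy=3.7,interpolation=cv2.INTER_CUBIC))
```

```text
(no output)
```

View pics/topc.png

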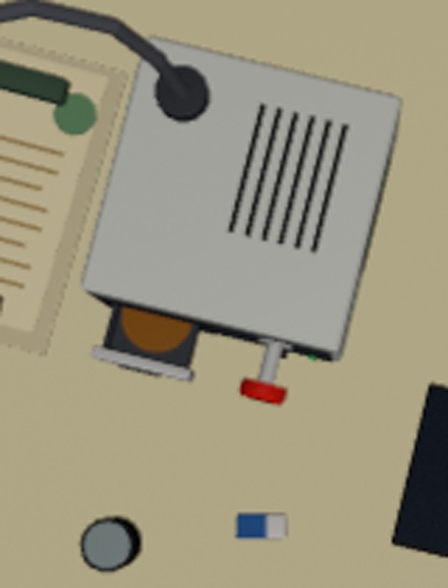

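View pics/scenec.png

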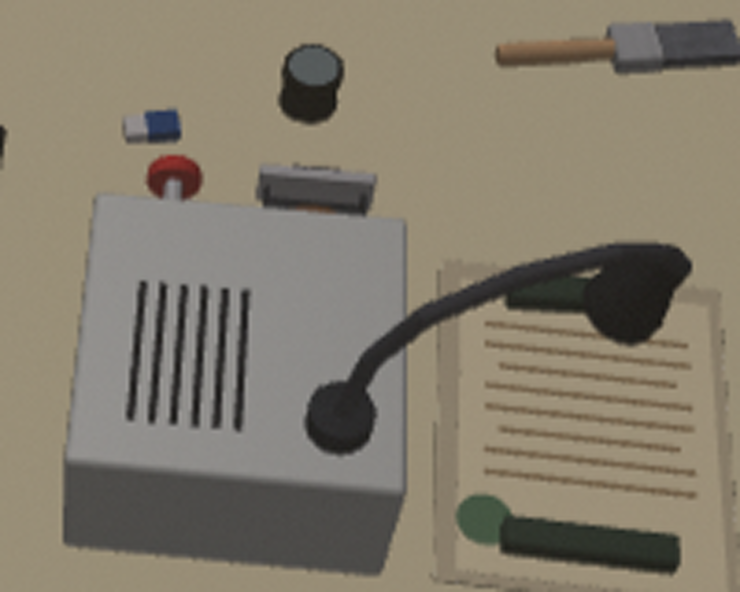

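```bash
cat > h.py <<'E'
import numpy as np, cv2
from station import sense, grab_frame, manip
def cam(f):
    K=f["camera_matrix"]
    if "mount" in f:
        s=f["s"]; T=np.eye(4);T[:3,:3]=s["eef_rot"];T[:3,3]=s["eef_pos"]; return np.array(K),np.linalg.inv(T@np.array(f["mount"]))
    return np.array(K),np.array(f["camera_from_world"])
def grab(n):
    s=sense(); f=grab_frame(n); f["s"]=s; return f
def ray(f,p):
    K,E=cam(f); d=E[:3,:3].T@np.linalg.solve(K,[p[0],p[1],1]); return -E[:3,:3].T@E[:3,3],d
def plane(f,p,z):
    c,d=ray(f,p); return c+d*(z-c[2])/d[2]
def tri(obs):
    A=np.zeros((3,3));b=np.zeros(3);L=[]
    for f,p in obs:
        c,d=ray(f,p);d=d/np.linalg.norm(d);P=np.eye(3)-np.outer(d,d);A+=P;b+=P@c;L.append((c,P))
    x=np.linalg.solve(A,b); return x,[np.linalg.norm(P@(x-c)) for c,P in L]
def proj(f,X):
    K,E=cam(f); q=K@(E[:3,:3]@X+E[:3,3]); return q[:2]/q[2]
def red(im,roi):
    x0,y0,x1,y1=roi; a=im[y0:y1,x0:x1].astype(int)
    m=((a[...,0]>80)&(a[...,0]>2.5*a[...,1])&(a[...,0]>2.5*a[...,2])).astype(np.uint8)
    n,l,st,c=cv2.connectedComponentsWithStats(m); i=1+np.argmax(st[1:,4]); return c[i]+[x0,y0],st[i]+[x0,y0,0,0,0]
E
python3 - <<'E'
from h import *
t=grab("top");s=grab("scene")
ct,st=red(t["img"],(260,230,310,270));cs,ss=red(s["img"],(325,215,370,245))
print(ct,st,cs,ss); print("knob",tri([(t,ct),(s,cs)]))
g=t["img"][110:260,200:350].astype(int)
m=((g.min(2)>95)&(g.max(2)-g.min(2)<28)).astype(np.uint8)
m=cv2.morphologyEx(cv2.morphologyEx(m,cv2.MORPH_CLOSE,np.ones((7,7))),cv2.MORPH_OPEN,np.ones((9,9)))
c=max(cv2.findContours(m,0,2)[0],key=cv2.contourArea)
r=cv2.minAreaRect(c);bx=cv2.boxPoints(r)+[200,110]
W=[plane(t,p,.13) for p in bx]
for p,w in zip(bx,W): print(p,w)
print("centre",np.mean(W,0),[np.linalg.norm(W[i]-W[i-1]) for i in range(4)],[np.degrees(np.arctan2(*(W[i]-W[i-1])[1::-1])) for i in range(4)])
for n,p,z in [("loupe",(229,304),.044),("eraser",(284,298),.013),("phoneTL",(346,248),.009),("drawer plate L",(223,236),.111),("drawerR",(258.5,244.5),.111)]: print(n,plane(t,p,z))
E
```

```text
[283.35555556 249.48888889] [276 246  16   8  90] [346.12121212 228.96969697] [341 227  11   5  33]
knob (array([0.52297539, 0.01804933, 0.10711749]), [np.float64(8.137827447973577e-05), np.float64(8.137827447971584e-05)])
[216.94118118 216.23529053] [0.6009587  0.16723252 0.13      ]
[240.70589066 121.17647171] [0.82189086 0.11102666 0.13      ]
[334.8235321  144.70588684] [ 0.76230656 -0.10619538  0.13      ]
[311.05882263 239.76470947] [ 0.54268764 -0.04699932  0.13      ]
centre [0.68196094 0.03126612 0.13      ] [np.float64(0.22201530641036046), np.float64(0.22796955887521192), np.float64(0.22524587932027318), np.float64(0.22745690860289655)] [np.float64(74.78367255896927), np.float64(-14.273441344456504), np.float64(-105.33903040980734), np.float64(164.91499876760437)]
loupe [0.39646549 0.15652203 0.044     ]
eraser [0.40686744 0.02489582 0.013     ]
phoneTL [ 0.52894326 -0.13314001  0.009     ]
drawer plate L [0.55691968 0.15729352 0.111     ]
drawerR [0.53551309 0.07525811 0.111     ]
```

```bash
python3 -m jog '[{"claw":-1,"xyz":[0.02,0.05,0],"twist":-4},{"claw":-1,"xyz":[0.03,0.095,0],"twist":-8},{"claw":-1,"xyz":[0.04,0.14,0],"twist":-12},{"claw":-1,"xyz":[0.05,0.185,0],"twist":-16},{"claw":-1,"xyz":[0.06,0.23,0],"twist":-20},{"claw":-1,"xyz":[0.07,0.275,0],"twist":-24},{"claw":-1,"xyz":[0.08,0.32,0],"twist":-28},{"claw":-1,"xyz":[0.09,0.365,0],"twist":-32},{"claw":-1,"xyz":[0.1,0.41,0],"twist":-36},{"claw":-1,"xyz":[0.11,0.455,0],"twist":-40},{"claw":-1,"xyz":[0.12,0.5,0],"twist":-41},{"claw":-1,"xyz":[0.13,0.545,0],"twist":-41},{"claw":-1,"xyz":[0.14,0.59,0],"twist":-41},{"claw":-1,"xyz":[0.145,0.63,0],"twist":-41},{"claw":-1,"xyz":[0.15,0.665,0],"twist":-41},{"claw":-1,"xyz":[0.15,0.665,0],"twist":-41},{"claw":-1,"xyz":[0.15,0.665,0],"twist":-41}]'
python3 - <<'E'
from h import *
s=sense(); print({k:np.round(s[k],3).tolist() for k in ("time","joint_positions","eef_pos","eef_rot","contact_force")})
f=grab("wrist");cv2.imwrite("pics/w1.png",f["img"][:,:,::-1]);np.save("w1.npy",f,allow_pickle=True)
E
```

```text
time: 1.95
eef_pos: [0.45, 0.0608, 0.2226]
eef_rot: [[0.968, -0.25, -0.0], [-0.25, -0.968, -0.0], [-0.0, 0.0, -1.0]]
contact_force: [-0.5, 0.5, -1.1]
width: 0.999
{'time': 1.95, 'joint_positions': [3.166, 7.607, -20.261, 116.925, 3.18, 55.99, -123.203], 'eef_pos': [0.45, 0.061, 0.223], 'eef_rot': [[0.968, -0.25, -0.0], [-0.25, -0.968, -0.0], [-0.0, 0.0, -1.0]], 'contact_force': [-0.476, 0.482, -1.104]}
```

View pics/w1.png

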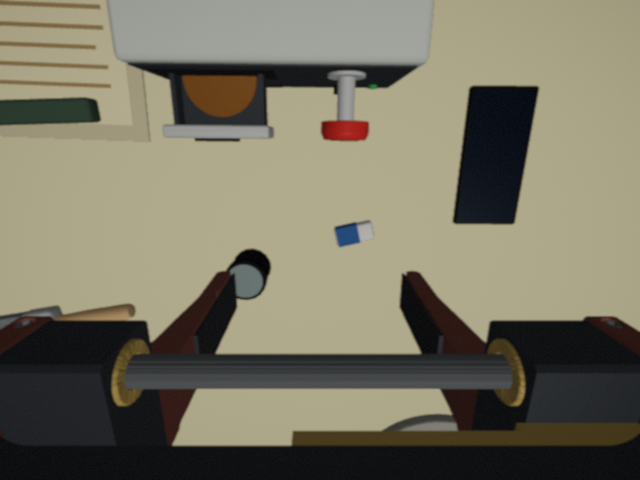

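The wrist view shows the drawer plate spanning (164,131) to (273,132), the knob head at (345,130), its stem at (346,98) and the front roof edge at row ~62. The loupe is at (248,280) and the eraser at (354,233).

Run:
```python
from h import *
w=np.load("w1.npy",allow_pickle=True).item();t=grab("top");s=grab("scene")
K,E=cam(w); C=-E[:3,:3].T@E[:3,3]; print("cam",C)
cw,sw=red(w["img"],(300,100,400,160)); ct,_=red(t["img"],(260,230,310,270));cs,_=red(s["img"],(325,215,370,245))
print("red",cw,sw)
for o in ([(w,cw),(t,ct)],[(w,cw),(s,cs)],[(w,cw),(t,ct),(s,cs)]): print("knob",tri(o))
print("top-left/right of head at z=.1",plane(w,(sw[0],cw[1]),.1),plane(w,(sw[0]+sw[2],cw[1]),.1))
a=w["img"][110:150,150:290]; cv2.imwrite("pics/w1c.png",cv2.resize(w["img"][50:160,140:440,::-1],None,fx=2.6,fy=2.6,interpolation=cv2.INTER_CUBIC))
for n,p in [("L",(164,131)),("R",(273,132))]:
    print(n,plane(w,p,.111))
for n,p in [("roofFL",(124,64)),("roofFR",(425,64))]: print(n,plane(w,p,.13))
```

```text
cam [0.52737443 0.04169041 0.38516229]
red [344.85549872 130.06905371] [323 121  45  19 782]
knob (array([0.52461668, 0.01874939, 0.09286906]), [np.float64(0.0010818857961172868), np.float64(0.0010818857961174247)])
knob (array([0.52545899, 0.0189951 , 0.10972979]), [np.float64(0.000738453396610334), np.float64(0.0007384533966103322)])
knob (array([0.52411723, 0.01877282, 0.10777683]), [np.float64(0.0017617560922412072), np.float64(0.0014707796449144662), np.float64(0.0003500615489537202)])
top-left/right of head at z=.1 [0.53016558 0.03618792 0.1       ] [0.52089145 0.00061122 0.1       ]
L [0.56088288 0.15741194 0.111     ]
R [0.53857414 0.07480868 0.111     ]
roofFL [0.60689179 0.15930289 0.13      ]
roofFR [ 0.5543424  -0.04250214  0.13      ]
```

View pics/w1c.png

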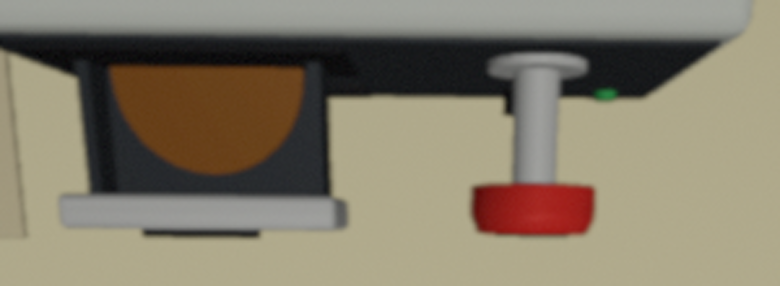

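```bash
python3 -m jog '[{"claw":1,"xyz":[0.028,0.03,0],"twist":0},{"claw":1,"xyz":[0.0575,0.0614,0],"twist":0},{"claw":1,"xyz":[0.0575,0.0614,-0.04],"twist":0},{"claw":1,"xyz":[0.0575,0.0614,-0.08],"twist":0},{"claw":1,"xyz":[0.0575,0.0614,-0.12],"twist":0},{"claw":1,"xyz":[0.0575,0.0614,-0.137],"twist":0},{"claw":1,"xyz":[0.0575,0.0614,-0.137],"twist":0},{"claw":1,"xyz":[0.0575,0.0614,-0.137],"twist":0},{"claw":1,"xyz":[0.0575,0.0614,-0.137],"twist":0},{"claw":1,"xyz":[0.0575,0.0614,-0.137],"twist":0}]'
python3 - <<'E'
from h import *
f=grab("wrist");cv2.imwrite("pics/w2.png",f["img"][:,:,::-1]);np.save("w2.npy",f,allow_pickle=True)
print(f["s"]["contact_force"],f["s"]["eef_pos"],f["s"]["width"])
E
```

```text
time: 3.1
eef_pos: [0.5088, 0.1218, 0.0871]
eef_rot: [[0.968, -0.253, 0.003], [-0.253, -0.968, 0.001], [0.003, -0.001, -1.0]]
contact_force: [-0.2, 0.5, -0.5]
width: 0.131
[-0.22834494  0.50022729 -0.49010249] [0.50875719 0.1217975  0.08711485] 0.130960205074873
```

View pics/w2.png

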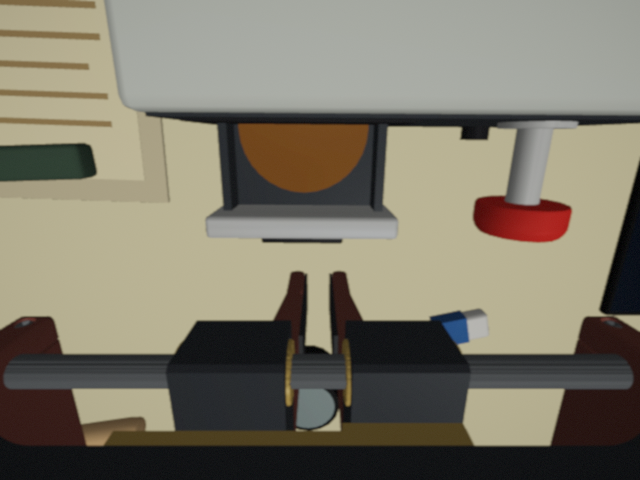

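The plate (207–397, row ~222) is centred ahead of the closing fingers. I'll approach it gently.

```bash
python3 - <<'E'
from h import *
a=np.load("w1.npy",allow_pickle=True).item();b=np.load("w2.npy",allow_pickle=True).item()
ca,_=red(a["img"],(300,100,400,160)); cb,sb=red(b["img"],(460,180,590,260)); print("knob",cb,sb,tri([(a,ca),(b,cb)]))
print("plate L",tri([(a,(163.5,125.5)),(b,(206.5,213))])," R",tri([(a,(272,126)),(b,(397,214))]))
E
python3 -m jog '[{"claw":1,"xyz":[0.0048,-0.0013,0],"twist":0},{"claw":1,"xyz":[0.0097,-0.0025,0],"twist":0},{"claw":1,"xyz":[0.0145,-0.0038,0],"twist":0},{"claw":1,"xyz":[0.0193,-0.0051,0],"twist":0},{"claw":1,"xyz":[0.0193,-0.0051,0],"twist":0},{"claw":1,"xyz":[0.0193,-0.0051,0],"twist":0}]'
```

```text
knob [522.42554517 219.50716511] [ 476  197   95   45 3210] (array([0.52535565, 0.01903638, 0.09843456]), [np.float64(0.00038795196759148175), np.float64(0.0003879519675915)])
plate L (array([0.56608424, 0.16003259, 0.10171893]), [np.float64(6.56072355549645e-05), np.float64(6.560723555491582e-05)])  R (array([0.54345284, 0.07573762, 0.10063805]), [np.float64(0.0003162101023234512), np.float64(0.000316210102323492)])
time: 3.75
eef_pos: [0.527, 0.1167, 0.0855]
eef_rot: [[0.968, -0.252, -0.0], [-0.252, -0.968, 0.0], [-0.0, 0.0, -1.0]]
contact_force: [-0.2, -0.6, 0.0]
width: 0.003
```

```bash
python3 -m jog '[{"claw":1,"xyz":[0.0019,-0.0005,0],"twist":0},{"claw":1,"xyz":[0.0039,-0.001,0],"twist":0},{"claw":1,"xyz":[0.0058,-0.0015,0],"twist":0},{"claw":1,"xyz":[0.0077,-0.002,0],"twist":0},{"claw":1,"xyz":[0.0097,-0.0025,0],"twist":0},{"claw":1,"xyz":[0.0116,-0.003,0],"twist":0}]'
python3 -m jog '[{"claw":1,"xyz":[0.0019,-0.0005,0],"twist":0},{"claw":1,"xyz":[0.0039,-0.001,0],"twist":0},{"claw":1,"xyz":[0.0058,-0.0015,0],"twist":0},{"claw":1,"xyz":[0.0077,-0.002,0],"twist":0},{"claw":1,"xyz":[0.0097,-0.0025,0],"twist":0}]'
python3 - <<'E'
from h import *
f=grab("wrist");cv2.imwrite("pics/w3.png",f["img"][:,:,::-1]);print(f["s"]["contact_force"])
E
```

```text
time: 4.35
eef_pos: [0.5385, 0.1137, 0.0856]
eef_rot: [[0.968, -0.252, -0.0], [-0.252, -0.968, -0.0], [-0.0, 0.0, -1.0]]
contact_force: [-2.2, 0.4, 1.2]
width: 0.008
time: 4.85
eef_pos: [0.5484, 0.1111, 0.0856]
eef_rot: [[0.968, -0.252, -0.0], [-0.252, -0.968, -0.0], [-0.0, 0.0, -1.0]]
contact_force: [-1.8, -1.0, 0.6]
width: 0.007
[-1.7811981  -0.98059707  0.57785921]
```

View pics/w3.png

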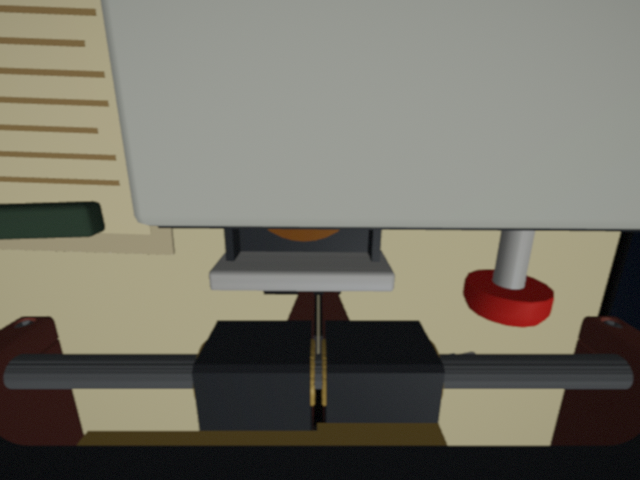

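The fingers are in contact at about 2 N and the drawer is sliding in, with the plate at rows 252–288. I'll continue at 1 mm per row.

```bash
python3 -m jog '[{"claw":1,"xyz":[0.0010,-0.0003,0],"twist":0},{"claw":1,"xyz":[0.0019,-0.0005,0],"twist":0},{"claw":1,"xyz":[0.0029,-0.0008,0],"twist":0},{"claw":1,"xyz":[0.0039,-0.0010,0],"twist":0},{"claw":1,"xyz":[0.0048,-0.0013,0],"twist":0},{"claw":1,"xyz":[0.0058,-0.0015,0],"twist":0},{"claw":1,"xyz":[0.0068,-0.0018,0],"twist":0}]'
python3 -m jog '[{"claw":1,"xyz":[0.0010,-0.0003,0],"twist":0},{"claw":1,"xyz":[0.0019,-0.0005,0],"twist":0},{"claw":1,"xyz":[0.0029,-0.0008,0],"twist":0}]'
python3 -m jog '[{"claw":1,"xyz":[0.0010,-0.0003,0],"twist":0},{"claw":1,"xyz":[0.0019,-0.0005,0],"twist":0}]'
```

```text
time: 5.6
eef_pos: [0.5551, 0.1093, 0.0856]
eef_rot: [[0.968, -0.252, -0.0], [-0.252, -0.968, -0.0], [-0.0, 0.0, -1.0]]
contact_force: [-1.5, -0.6, -0.1]
width: 0.004
time: 5.9
eef_pos: [0.5574, 0.1087, 0.0856]
eef_rot: [[0.968, -0.252, -0.001], [-0.252, -0.968, -0.0], [-0.001, 0.0, -1.0]]
contact_force: [-5.2, 0.2, 3.8]
width: 0.007
time: 6.1
eef_pos: [0.5582, 0.1084, 0.0855]
eef_rot: [[0.968, -0.252, -0.003], [-0.252, -0.968, -0.0], [-0.003, 0.001, -1.0]]
contact_force: [-7.9, 1.2, 5.1]
width: 0.003
```

```bash
python3 -m jog '[{"claw":1,"xyz":[0.0005,-0.0001,0],"twist":0},{"claw":1,"xyz":[0.0010,-0.0003,0],"twist":0},{"claw":1,"xyz":[0.0010,-0.0003,0],"twist":0}]'
python3 - <<'E'
from h import *
f=grab("wrist");cv2.imwrite("pics/w4.png",f["img"][:,:,::-1]);print(f["s"]["contact_force"],f["s"]["torque"])
E
```

```text
time: 6.4
eef_pos: [0.5596, 0.1081, 0.0856]
eef_rot: [[0.968, -0.252, -0.002], [-0.252, -0.968, -0.0], [-0.002, 0.001, -1.0]]
contact_force: [-5.6, 1.2, 3.6]
width: 0.007
[-5.64883739  1.1536365   3.60828423] [-0.0511969   1.21338302 -0.04746749]
```

View pics/w4.png

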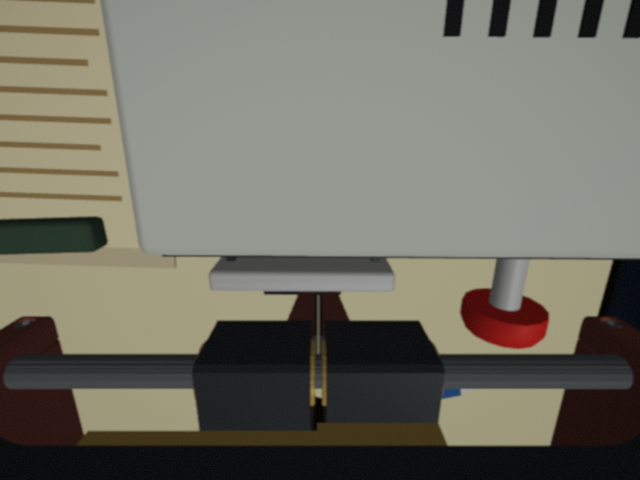

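```bash
python3 -m jog '[{"claw":1,"xyz":[0.0005,-0.0001,0],"twist":0},{"claw":1,"xyz":[0.0010,-0.0003,0],"twist":0},{"claw":1,"xyz":[0.0010,-0.0003,0],"twist":0}]'
python3 -m jog '[{"claw":1,"xyz":[0.0005,-0.0001,0],"twist":0},{"claw":1,"xyz":[0.0010,-0.0003,0],"twist":0},{"claw":1,"xyz":[0.0010,-0.0003,0],"twist":0}]'
```

```text
time: 6.75
eef_pos: [0.561, 0.1077, 0.0856]
eef_rot: [[0.968, -0.252, -0.002], [-0.252, -0.968, -0.0], [-0.001, 0.001, -1.0]]
contact_force: [-5.7, -0.3, 2.9]
width: 0.005
time: 7.05
eef_pos: [0.5633, 0.1071, 0.0856]
eef_rot: [[0.968, -0.252, 0.001], [-0.252, -0.968, 0.0], [0.001, -0.0, -1.0]]
contact_force: [-1.8, -0.5, -1.4]
width: 0.0
```

```bash
python3 -m jog '[{"claw":1,"xyz":[0.0010,-0.0003,0],"twist":0},{"claw":1,"xyz":[0.0010,-0.0003,0],"twist":0}]'
python3 - <<'E'
from h import *
f=grab("wrist");cv2.imwrite("pics/w5.png",f["img"][:,:,::-1]);print(f["s"]["contact_force"],f["s"]["torque"])
E
```

```text
time: 7.25
eef_pos: [0.565, 0.1069, 0.0859]
eef_rot: [[0.968, -0.252, 0.002], [-0.252, -0.968, 0.0], [0.002, -0.001, -1.0]]
contact_force: [1.8, 0.2, -0.0]
width: 0.007
[ 1.76761906  0.23382856 -0.04416949] [ 0.04750805 -0.04186587 -0.00527538]
```

View pics/w5.png

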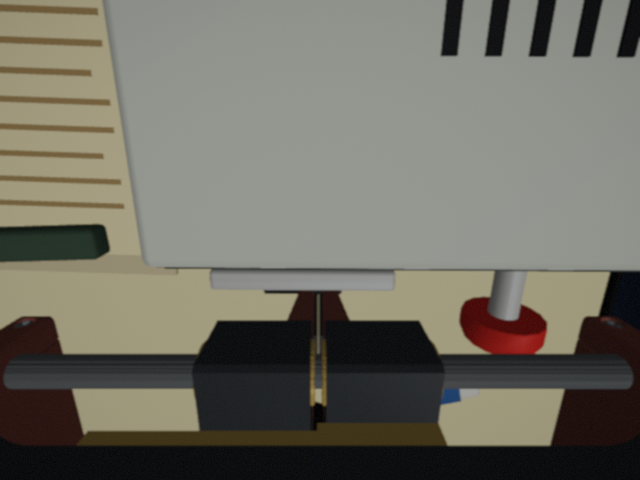

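The drawer was drawn in, with its plate now right at the panel (rows 270–290). I'll nudge until it is firm to confirm it is seated.

```bash
python3 -m jog '[{"claw":1,"xyz":[0.0010,-0.0003,0],"twist":0},{"claw":1,"xyz":[0.0010,-0.0003,0],"twist":0}]'
python3 -m jog '[{"claw":1,"xyz":[0.0010,-0.0003,0],"twist":0},{"claw":1,"xyz":[0.0010,-0.0003,0],"twist":0}]'
```

```text
time: 7.5
eef_pos: [0.5655, 0.1066, 0.0859]
eef_rot: [[0.968, -0.252, 0.001], [-0.252, -0.968, 0.0], [0.001, -0.0, -1.0]]
contact_force: [-0.6, -0.2, -0.3]
width: 0.005
time: 7.7
eef_pos: [0.5661, 0.1062, 0.0857]
eef_rot: [[0.968, -0.252, 0.0], [-0.252, -0.968, 0.0], [0.0, -0.0, -1.0]]
contact_force: [-0.3, 1.5, 0.0]
width: 0.009
```

```bash
python3 -m jog '[{"claw":1,"xyz":[0.0010,-0.0003,0],"twist":0},{"claw":1,"xyz":[0.0010,-0.0003,0],"twist":0}]'
python3 -m jog '[{"claw":1,"xyz":[0.0010,-0.0003,0],"twist":0},{"claw":1,"xyz":[0.0010,-0.0003,0],"twist":0}]'
```

```text
time: 7.9
eef_pos: [0.567, 0.1059, 0.0857]
eef_rot: [[0.968, -0.252, 0.0], [-0.252, -0.968, 0.0], [0.0, -0.0, -1.0]]
contact_force: [0.6, 0.3, -0.6]
width: 0.01
time: 8.1
eef_pos: [0.568, 0.1056, 0.0857]
eef_rot: [[0.968, -0.252, 0.0], [-0.252, -0.968, -0.0], [0.0, -0.0, -1.0]]
contact_force: [-0.4, 0.2, 0.1]
width: 0.011
```

```bash
python3 -m jog '[{"claw":1,"xyz":[0.0010,-0.0003,0],"twist":0},{"claw":1,"xyz":[0.0010,-0.0003,0],"twist":0}]'
python3 - <<'E'
from h import *
f=grab("wrist");cv2.imwrite("pics/w6.png",cv2.resize(f["img"][180:360,180:560,::-1],None,fx=2.1,fy=2.1,interpolation=cv2.INTER_CUBIC));print(f["s"]["contact_force"],f["s"]["torque"])
E
```

```text
time: 8.3
eef_pos: [0.569, 0.1053, 0.0857]
eef_rot: [[0.968, -0.252, 0.0], [-0.252, -0.968, -0.0], [0.0, -0.0, -1.0]]
contact_force: [-0.7, -0.3, 0.2]
width: 0.01
[-0.73074733 -0.25341696  0.19692396] [ 0.083752    0.00722735 -0.02263311]
```

View pics/w6.png

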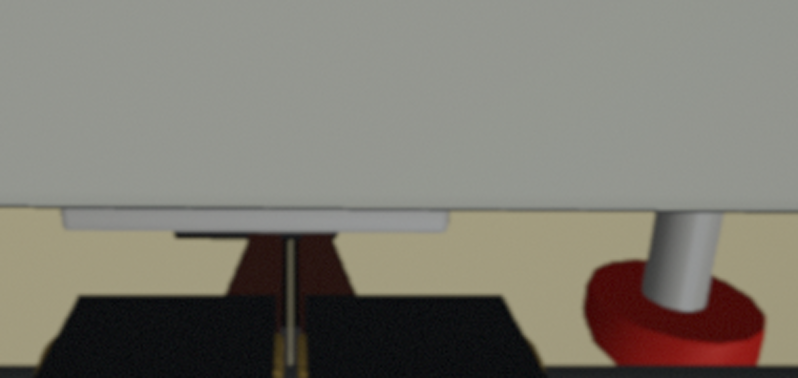

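```bash
python3 -m jog '[{"claw":1,"xyz":[0.0010,-0.0003,0],"twist":0},{"claw":1,"xyz":[0.0010,-0.0003,0],"twist":0}]'
python3 -m jog '[{"claw":1,"xyz":[0.0010,-0.0003,0],"twist":0},{"claw":1,"xyz":[0.0010,-0.0003,0],"twist":0}]'
```

```text
time: 8.55
eef_pos: [0.5692, 0.1053, 0.0856]
eef_rot: [[0.968, -0.252, -0.001], [-0.252, -0.968, -0.0], [-0.001, 0.0, -1.0]]
contact_force: [-1.6, 0.7, 2.1]
width: 0.004
time: 8.75
eef_pos: [0.5693, 0.1053, 0.0855]
eef_rot: [[0.968, -0.251, -0.003], [-0.251, -0.968, -0.0], [-0.003, 0.001, -1.0]]
contact_force: [-5.5, 1.3, 5.3]
width: 0.003
```

Firm stop at 5.5 N, so the drawer is home. I'll back off, rise, and go above the knob stem with a ~24 mm gap.

```bash
python3 -m jog '[{"claw":1,"xyz":[-0.005,0.0013,0],"twist":0},{"claw":1,"xyz":[-0.0135,0.0035,0],"twist":0},{"claw":1,"xyz":[-0.0135,0.0035,0.04],"twist":0},{"claw":0.45,"xyz":[-0.0135,0.0035,0.075],"twist":0},{"claw":0.45,"xyz":[-0.018,-0.045,0.085],"twist":0},{"claw":0.45,"xyz":[-0.0238,-0.0915,0.085],"twist":0},{"claw":0.45,"xyz":[-0.0238,-0.0915,0.085],"twist":0},{"claw":0.45,"xyz":[-0.0238,-0.0915,0.085],"twist":0},{"claw":0.45,"xyz":[-0.0238,-0.0915,0.085],"twist":0}]'
python3 - <<'E'
from h import *
f=grab("wrist");cv2.imwrite("pics/w7.png",f["img"][:,:,::-1]);np.save("w7.npy",f,allow_pickle=True)
cw,sw=red(f["img"],(0,0,640,480));print(cw,sw)
s=f["s"]; print(proj(f,np.array(s["eef_pos"])), s["width"], s["eef_pos"])
E
```

```text
time: 9.65
eef_pos: [0.547, 0.0146, 0.1706]
eef_rot: [[0.968, -0.251, 0.0], [-0.251, -0.968, 0.001], [0.0, -0.001, -1.0]]
contact_force: [-0.3, 0.3, -0.9]
width: 0.275
[320.00806452 274.58870968] [ 296  258   50   32 1116]
[319.34835063 290.28945942] 0.27522786043671765 [0.54695275 0.01461161 0.1706165 ]
```

View pics/w7.png

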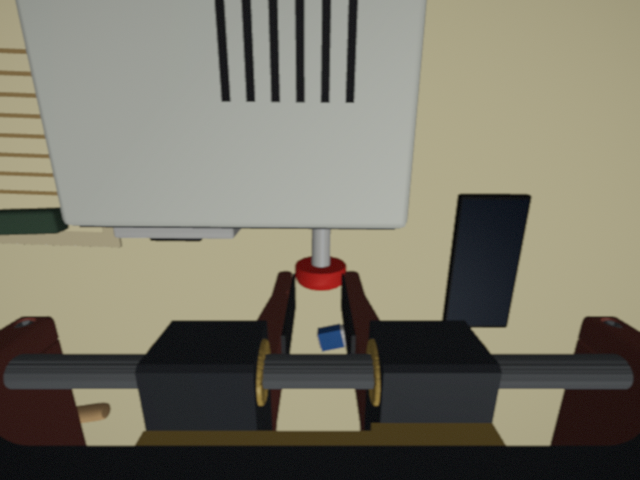

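Run:
```python
from h import *
L=[np.load(f"w{i}.npy",allow_pickle=True).item() for i in (1,2,7)]
c=[red(L[0]["img"],(300,100,400,160))[0],red(L[1]["img"],(460,180,590,260))[0],red(L[2]["img"],(280,240,360,300))[0]]
k,r=tri(list(zip(L,c)));print(k,r)
print(tri([(L[0],c[0]),(L[2],c[2])])[0])
R=L[2]["s"]["eef_rot"];u=R[:2,0];v=np.array([-u[1],u[0]])
p=L[2]["s"]["eef_pos"]
d=p[:2]-k[:2];print("TCP rel head: u",d@u,"v",d@v)
# red edge rows in wrist 7: top edge = back of head upper rim z~.11
print("back rim at z .112",(p[:2]-plane(L[2],(320,258),.105)[:2])@u)
# stem centre
for z in (.094,): print("stem v",(plane(L[2],(321,245),z)[:2]-p[:2])@v)
print("ring/roof edge u",(plane(L[2],(321,229),.13)[:2]-p[:2])@u)
```

```text
[0.52541674 0.01919675 0.09875354] [np.float64(0.00045182611826736715), np.float64(0.0003496247599276845), np.float64(0.0001329254772565828)]
[0.52573577 0.0190614  0.09971167]
TCP rel head: u 0.021997778964333935 v 0.0009596532151558996
back rim at z .112 0.006202427859374739
stem v -0.001619635817302076
ring/roof edge u 0.022788958708013386
```

Finger midline is within 2 mm of the stem (col 321). I'll make a small correction and descend.

```bash
python3 -m jog '[{"claw":0.45,"xyz":[0.0012,-0.0016,-0.02],"twist":0},{"claw":0.45,"xyz":[0.0012,-0.0016,-0.04],"twist":0},{"claw":0.45,"xyz":[0.0012,-0.0016,-0.05],"twist":0},{"claw":0.45,"xyz":[0.0012,-0.0016,-0.055],"twist":0},{"claw":0.45,"xyz":[0.0012,-0.0016,-0.060],"twist":0},{"claw":0.45,"xyz":[0.0012,-0.0016,-0.065],"twist":0}]'
python3 -m jog '[{"claw":0.45,"xyz":[0,0,-0.006],"twist":0},{"claw":0.45,"xyz":[0,0,-0.012],"twist":0},{"claw":0.45,"xyz":[0,0,-0.018],"twist":0},{"claw":0.45,"xyz":[0,0,-0.023],"twist":0},{"claw":0.45,"xyz":[0,0,-0.023],"twist":0}]'
python3 - <<'E'
from h import *
f=grab("wrist");cv2.imwrite("pics/w8.png",f["img"][:,:,::-1]);np.save("w8.npy",f,allow_pickle=True)
f=grab("scene");cv2.imwrite("pics/s8.png",cv2.resize(f["img"][185:345,280:480,::-1],None,fx=3.7,fy=3.7,interpolation=cv2.INTER_CUBIC))
E
```

```text
time: 10.3
eef_pos: [0.5488, 0.0121, 0.1059]
eef_rot: [[0.968, -0.252, 0.001], [-0.252, -0.968, 0.0], [0.001, -0.0, -1.0]]
contact_force: [0.3, 0.6, -0.4]
width: 0.274
time: 10.8
eef_pos: [0.5477, 0.0116, 0.0819]
eef_rot: [[0.968, -0.252, -0.001], [-0.252, -0.968, -0.0], [-0.001, 0.0, -1.0]]
contact_force: [-0.3, -0.6, 0.0]
width: 0.274
```

View pics/w8.png

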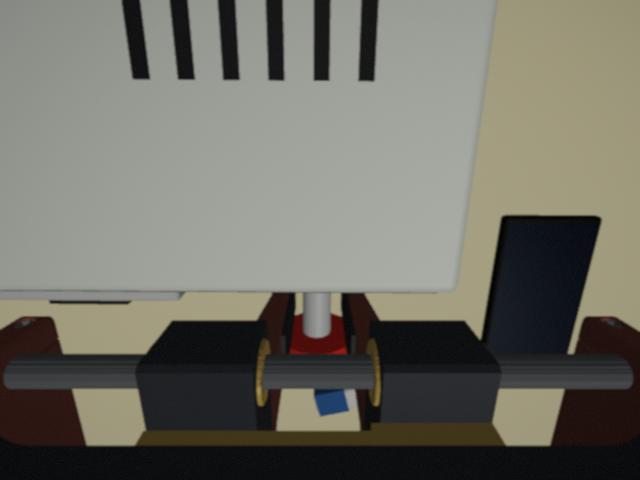

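View pics/s8.png

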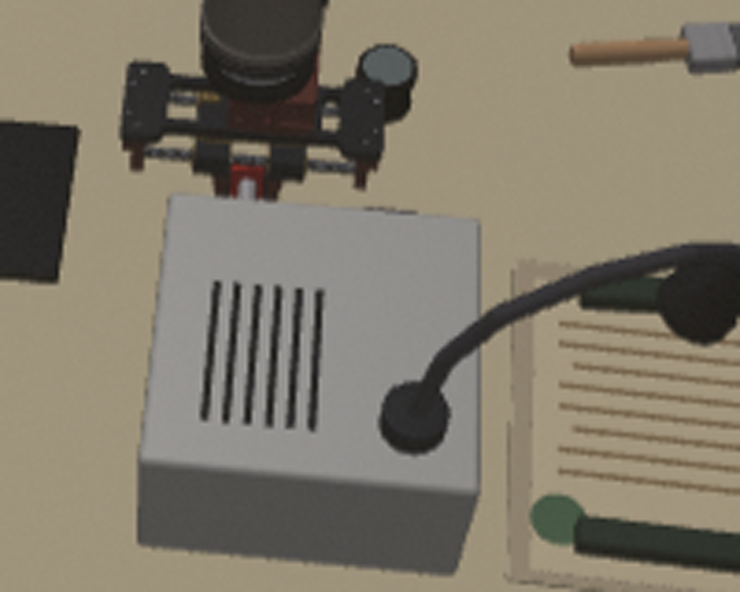

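The fingers straddle the stem behind the head with no contact force. Now I pull in small steps and feel for the click.

```bash
python3 -m jog '[{"claw":0.45,"xyz":[-0.0010,0.0003,0],"twist":0},{"claw":0.45,"xyz":[-0.0019,0.0005,0],"twist":0},{"claw":0.45,"xyz":[-0.0029,0.0008,0],"twist":0},{"claw":0.45,"xyz":[-0.0039,0.0010,0],"twist":0},{"claw":0.45,"xyz":[-0.0039,0.0010,0],"twist":0}]'
for i in 1; do :; done
python3 -m jog '[{"claw":0.45,"xyz":[-0.0010,0.0003,0],"twist":0},{"claw":0.45,"xyz":[-0.0019,0.0005,0],"twist":0},{"claw":0.45,"xyz":[-0.0019,0.0005,0],"twist":0}]'
python3 -m jog '[{"claw":0.45,"xyz":[-0.0010,0.0003,0],"twist":0},{"claw":0.45,"xyz":[-0.0019,0.0005,0],"twist":0},{"claw":0.45,"xyz":[-0.0019,0.0005,0],"twist":0}]'
```

```text
time: 11.4
eef_pos: [0.5442, 0.0127, 0.0827]
eef_rot: [[0.968, -0.252, -0.0], [-0.252, -0.968, -0.0], [0.0, 0.0, -1.0]]
contact_force: [-0.0, 0.1, 0.2]
width: 0.276
time: 11.7
eef_pos: [0.543, 0.0131, 0.0828]
eef_rot: [[0.968, -0.252, 0.001], [-0.252, -0.968, 0.0], [0.001, -0.0, -1.0]]
contact_force: [2.3, 0.5, -1.0]
width: 0.275
time: 12.0
eef_pos: [0.5407, 0.0137, 0.0828]
eef_rot: [[0.968, -0.252, 0.0], [-0.252, -0.968, -0.0], [0.0, -0.0, -1.0]]
contact_force: [2.9, -0.6, -0.9]
width: 0.275
```

```bash
python3 -m jog '[{"claw":0.45,"xyz":[-0.0010,0.0003,0],"twist":0},{"claw":0.45,"xyz":[-0.0019,0.0005,0],"twist":0},{"claw":0.45,"xyz":[-0.0019,0.0005,0],"twist":0}]'
python3 -m jog '[{"claw":0.45,"xyz":[-0.0010,0.0003,0],"twist":0},{"claw":0.45,"xyz":[-0.0019,0.0005,0],"twist":0},{"claw":0.45,"xyz":[-0.0019,0.0005,0],"twist":0}]'
```

```text
time: 12.3
eef_pos: [0.5386, 0.0142, 0.0828]
eef_rot: [[0.968, -0.252, 0.0], [-0.252, -0.968, -0.0], [0.0, -0.0, -1.0]]
contact_force: [3.7, -1.1, -0.8]
width: 0.273
time: 12.6
eef_pos: [0.5367, 0.0148, 0.0828]
eef_rot: [[0.968, -0.252, 0.0], [-0.252, -0.968, 0.0], [0.0, -0.0, -1.0]]
contact_force: [2.5, -0.8, -0.8]
width: 0.274
```

```bash
python3 -m jog '[{"claw":0.45,"xyz":[-0.0010,0.0003,0],"twist":0},{"claw":0.45,"xyz":[-0.0019,0.0005,0],"twist":0},{"claw":0.45,"xyz":[-0.0019,0.0005,0],"twist":0}]'
python3 -m jog '[{"claw":0.45,"xyz":[-0.0010,0.0003,0],"twist":0},{"claw":0.45,"xyz":[-0.0019,0.0005,0],"twist":0},{"claw":0.45,"xyz":[-0.0019,0.0005,0],"twist":0}]'
python3 -m jog '[{"claw":0.45,"xyz":[-0.0010,0.0003,0],"twist":0},{"claw":0.45,"xyz":[-0.0010,0.0003,0],"twist":0}]'
```

```text
time: 12.9
eef_pos: [0.5348, 0.0153, 0.0827]
eef_rot: [[0.968, -0.252, 0.0], [-0.252, -0.968, 0.0], [0.0, -0.0, -1.0]]
contact_force: [2.6, -1.2, -0.5]
width: 0.275
time: 13.2
eef_pos: [0.5329, 0.0158, 0.0827]
eef_rot: [[0.968, -0.252, 0.0], [-0.252, -0.968, 0.0], [0.0, -0.0, -1.0]]
contact_force: [2.6, -1.0, 1.0]
width: 0.274
time: 13.4
eef_pos: [0.5319, 0.016, 0.0827]
eef_rot: [[0.968, -0.252, 0.0], [-0.252, -0.968, -0.0], [0.0, -0.0, -1.0]]
contact_force: [2.3, -0.4, 0.7]
width: 0.277
```

```bash
python3 -m jog '[{"claw":0.45,"xyz":[-0.0010,0.0003,0],"twist":0},{"claw":0.45,"xyz":[-0.0010,0.0003,0],"twist":0}]'
python3 -m jog '[{"claw":0.45,"xyz":[-0.0010,0.0003,0],"twist":0},{"claw":0.45,"xyz":[-0.0010,0.0003,0],"twist":0}]'
python3 -m jog '[{"claw":0.45,"xyz":[-0.0010,0.0003,0],"twist":0},{"claw":0.45,"xyz":[-0.0010,0.0003,0],"twist":0}]'
```

```text
time: 13.6
eef_pos: [0.5309, 0.0163, 0.0827]
eef_rot: [[0.968, -0.252, 0.0], [-0.252, -0.968, -0.0], [0.0, 0.0, -1.0]]
contact_force: [3.2, -0.4, 0.8]
width: 0.276
time: 13.8
eef_pos: [0.5299, 0.0166, 0.0827]
eef_rot: [[0.968, -0.252, 0.0], [-0.252, -0.968, -0.0], [0.0, 0.0, -1.0]]
contact_force: [3.5, -0.2, 1.0]
width: 0.276
time: 14.0
eef_pos: [0.5289, 0.0168, 0.0827]
eef_rot: [[0.968, -0.252, -0.0], [-0.252, -0.968, -0.0], [0.0, 0.0, -1.0]]
contact_force: [3.6, -1.2, 0.5]
width: 0.276
```

```bash
python3 -m jog '[{"claw":0.45,"xyz":[-0.0010,0.0003,0],"twist":0},{"claw":0.45,"xyz":[-0.0010,0.0003,0],"twist":0}]'
python3 -m jog '[{"claw":0.45,"xyz":[-0.0010,0.0003,0],"twist":0},{"claw":0.45,"xyz":[-0.0010,0.0003,0],"twist":0}]'
python3 -m jog '[{"claw":0.45,"xyz":[-0.0010,0.0003,0],"twist":0},{"claw":0.45,"xyz":[-0.0010,0.0003,0],"twist":0}]'
```

```text
time: 14.2
eef_pos: [0.5278, 0.0172, 0.0827]
eef_rot: [[0.968, -0.252, -0.0], [-0.252, -0.968, -0.0], [-0.0, 0.0, -1.0]]
contact_force: [3.2, -1.5, 1.8]
width: 0.275
time: 14.4
eef_pos: [0.5269, 0.0174, 0.0827]
eef_rot: [[0.968, -0.252, -0.0], [-0.252, -0.968, -0.0], [-0.0, 0.0, -1.0]]
contact_force: [3.4, -1.5, 1.8]
width: 0.277
time: 14.6
eef_pos: [0.5258, 0.0177, 0.0827]
eef_rot: [[0.968, -0.252, -0.0], [-0.252, -0.968, -0.0], [-0.0, 0.0, -1.0]]
contact_force: [2.9, -2.2, 2.2]
width: 0.274
```

```bash
python3 -m jog '[{"claw":0.45,"xyz":[-0.0010,0.0003,0],"twist":0},{"claw":0.45,"xyz":[-0.0010,0.0003,0],"twist":0}]'
python3 -m jog '[{"claw":0.45,"xyz":[-0.0010,0.0003,0],"twist":0},{"claw":0.45,"xyz":[-0.0010,0.0003,0],"twist":0}]'
python3 - <<'E'
from h import *
f=grab("wrist");cv2.imwrite("pics/w9.png",f["img"][:,:,::-1])
f=grab("scene");cv2.imwrite("pics/s9.png",cv2.resize(f["img"][185:345,280:480,::-1],None,fx=3.7,fy=3.7,interpolation=cv2.INTER_CUBIC))
E
```

```text
time: 14.8
eef_pos: [0.5251, 0.0179, 0.0827]
eef_rot: [[0.968, -0.252, 0.0], [-0.252, -0.968, -0.0], [0.0, 0.0, -1.0]]
contact_force: [3.3, -1.6, 0.7]
width: 0.275
time: 15.0
eef_pos: [0.5246, 0.018, 0.0827]
eef_rot: [[0.968, -0.252, 0.001], [-0.252, -0.968, -0.0], [0.001, -0.0, -1.0]]
contact_force: [6.1, -2.2, -0.5]
width: 0.274
```

View pics/w9.png

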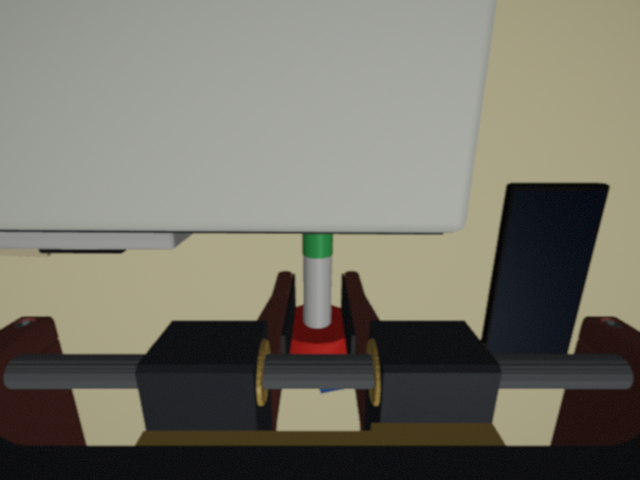

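View pics/s9.png

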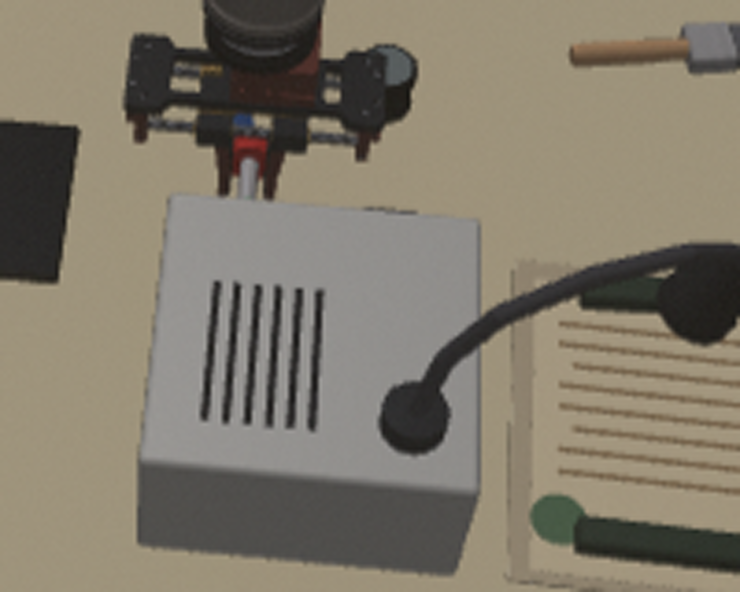

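The case hasn't moved, the green band shows at (318,244), and the resistance is now rising to 6.5 N, so this is the catch. I'll use half-millimetre steps.

```bash
python3 -m jog '[{"claw":0.45,"xyz":[-0.0005,0.0001,0],"twist":0},{"claw":0.45,"xyz":[-0.0005,0.0001,0],"twist":0}]'
python3 -m jog '[{"claw":0.45,"xyz":[-0.0005,0.0001,0],"twist":0},{"claw":0.45,"xyz":[-0.0005,0.0001,0],"twist":0}]'
python3 -m jog '[{"claw":0.45,"xyz":[-0.0005,0.0001,0],"twist":0},{"claw":0.45,"xyz":[-0.0005,0.0001,0],"twist":0}]'
```

```text
time: 15.3
eef_pos: [0.5245, 0.0181, 0.0827]
eef_rot: [[0.968, -0.253, 0.002], [-0.253, -0.968, -0.0], [0.002, -0.0, -1.0]]
contact_force: [6.3, -3.6, -2.4]
width: 0.275
time: 15.5
eef_pos: [0.5243, 0.0181, 0.0828]
eef_rot: [[0.968, -0.253, 0.003], [-0.253, -0.968, -0.0], [0.002, -0.001, -1.0]]
contact_force: [8.1, -3.3, -2.9]
width: 0.275
time: 15.7
eef_pos: [0.5237, 0.0183, 0.0828]
eef_rot: [[0.968, -0.253, 0.002], [-0.253, -0.968, -0.0], [0.002, -0.001, -1.0]]
contact_force: [7.2, -2.8, -1.9]
width: 0.276
```

```bash
python3 -m jog '[{"claw":0.45,"xyz":[-0.0005,0.0001,0],"twist":0},{"claw":0.45,"xyz":[-0.0005,0.0001,0],"twist":0}]'
python3 -m jog '[{"claw":0.45,"xyz":[-0.0005,0.0001,0],"twist":0},{"claw":0.45,"xyz":[-0.0005,0.0001,0],"twist":0}]'
```

```text
time: 15.9
eef_pos: [0.5229, 0.0185, 0.0827]
eef_rot: [[0.968, -0.253, 0.002], [-0.253, -0.968, -0.0], [0.002, -0.0, -1.0]]
contact_force: [5.9, -2.4, -0.9]
width: 0.273
time: 16.1
eef_pos: [0.522, 0.0188, 0.0827]
eef_rot: [[0.968, -0.252, 0.001], [-0.252, -0.968, 0.0], [0.001, -0.0, -1.0]]
contact_force: [4.1, -2.1, 0.8]
width: 0.278
```

```bash
python3 -m jog '[{"claw":0.45,"xyz":[-0.0005,0.0001,0],"twist":0},{"claw":0.45,"xyz":[-0.0005,0.0001,0],"twist":0}]'
python3 -m jog '[{"claw":0.45,"xyz":[-0.0005,0.0001,0],"twist":0},{"claw":0.45,"xyz":[-0.0005,0.0001,0],"twist":0}]'
python3 -m jog '[{"claw":0.45,"xyz":[-0.0005,0.0001,0],"twist":0},{"claw":0.45,"xyz":[-0.0005,0.0001,0],"twist":0}]'
```

```text
time: 16.3
eef_pos: [0.5208, 0.019, 0.0826]
eef_rot: [[0.968, -0.252, -0.0], [-0.252, -0.968, -0.0], [-0.0, 0.0, -1.0]]
contact_force: [2.6, -1.4, 1.6]
width: 0.277
time: 16.5
eef_pos: [0.5197, 0.0194, 0.0825]
eef_rot: [[0.968, -0.252, -0.001], [-0.252, -0.968, 0.0], [-0.001, 0.0, -1.0]]
contact_force: [1.8, -0.4, 1.1]
width: 0.275
time: 16.7
eef_pos: [0.5187, 0.0195, 0.0822]
eef_rot: [[0.968, -0.252, -0.002], [-0.252, -0.968, 0.0], [-0.002, 0.001, -1.0]]
contact_force: [0.4, 0.7, -0.1]
width: 0.275
```

The force fell to zero, so the knob has clicked over. I'll move the fingers inward 5 mm, clear of the head, and check that the knob stays out.

```bash
python3 - <<'E'
from h import *
f=grab("wrist");cv2.imwrite("pics/w10.png",f["img"][:,:,::-1])
E
python3 -m jog '[{"claw":0.45,"xyz":[0.0015,-0.0004,0],"twist":0},{"claw":0.45,"xyz":[0.003,-0.0008,0],"twist":0},{"claw":0.45,"xyz":[0.0048,-0.0013,0],"twist":0},{"claw":0.45,"xyz":[0.0063,-0.0017,0],"twist":0},{"claw":0.45,"xyz":[0.0063,-0.0017,0],"twist":0}]'
python3 - <<'E'
from h import *
f=grab("wrist");cv2.imwrite("pics/w11.png",f["img"][:,:,::-1])
a=cv2.imread("pics/w10.png")[190:370,230:410];b=cv2.imread("pics/w11.png")[190:370,230:410]
cv2.imwrite("pics/w1011.png",cv2.resize(np.hstack([a,b]),None,fx=2.2,fy=2.2))
E
```

```text
time: 17.25
eef_pos: [0.5265, 0.0174, 0.0826]
eef_rot: [[0.968, -0.252, 0.0], [-0.252, -0.968, 0.0], [0.0, -0.0, -1.0]]
contact_force: [-1.1, 0.1, 1.0]
width: 0.276
```

View pics/w1011.png

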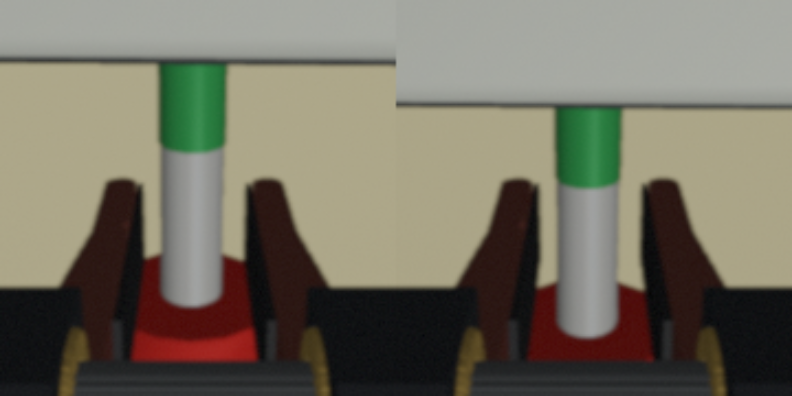

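The knob held out with its green band showing, and the fingers are clear of the head. I'll lift straight up and then withdraw.

```bash
python3 -m jog '[{"claw":0.45,"xyz":[0,0,0.01],"twist":0},{"claw":0.45,"xyz":[0,0,0.025],"twist":0},{"claw":0.45,"xyz":[0,0,0.05],"twist":0},{"claw":0.45,"xyz":[0,0,0.09],"twist":0},{"claw":0.45,"xyz":[0,0,0.14],"twist":0},{"claw":0.45,"xyz":[-0.03,-0.04,0.14],"twist":0},{"claw":0.45,"xyz":[-0.06,-0.08,0.14],"twist":0},{"claw":0.45,"xyz":[-0.08,-0.125,0.14],"twist":0},{"claw":0.45,"xyz":[-0.09,-0.17,0.14],"twist":0},{"claw":0.45,"xyz":[-0.1,-0.215,0.14],"twist":0},{"claw":0.45,"xyz":[-0.1,-0.26,0.14],"twist":0},{"claw":0.45,"xyz":[-0.1,-0.26,0.14],"twist":0},{"claw":0.45,"xyz":[-0.1,-0.26,0.14],"twist":0}]'
python3 - <<'E'
from h import *
t=grab("top");s=grab("scene")
cv2.imwrite("pics/t12.png",t["img"][:,:,::-1]);cv2.imwrite("pics/s12.png",s["img"][:,:,::-1])
a=cv2.imread("pics/top0.png")[110:320,200:350];b=cv2.imread("pics/t12.png")[110:320,200:350]
cv2.imwrite("pics/cmp.png",cv2.resize(np.hstack([a,b]),None,fx=2.6,fy=2.6,interpolation=cv2.INTER_CUBIC))
for n,x0,y0,x1,y1 in [("roof top",265,140,320,205),("weight",135,200,195,228)]:
    pa=cv2.cvtColor(cv2.imread("pics/top0.png"),6)[y0:y1,x0:x1].astype(np.float32);pb=cv2.cvtColor(cv2.imread("pics/t12.png"),6)[y0:y1,x0:x1].astype(np.float32)
    print(n,cv2.phaseCorrelate(pa,pb,cv2.createHanningWindow((x1-x0,y1-y0),cv2.CV_32F)))
print(sense()["contact_force"])
E
```

```text
time: 18.6
eef_pos: [0.426, -0.243, 0.2231]
eef_rot: [[0.967, -0.254, 0.0], [-0.254, -0.967, 0.0], [0.0, -0.0, -1.0]]
contact_force: [-0.2, 0.4, 0.1]
width: 0.276
roof top ((-0.02672335314251484, 0.057453374443468874), 1.0016273623263394)
weight ((0.07265094759277346, 0.035392320570649005), 1.0004648706648085)
[-0.34154422  0.66083447  0.73656139]
```

View pics/cmp.png

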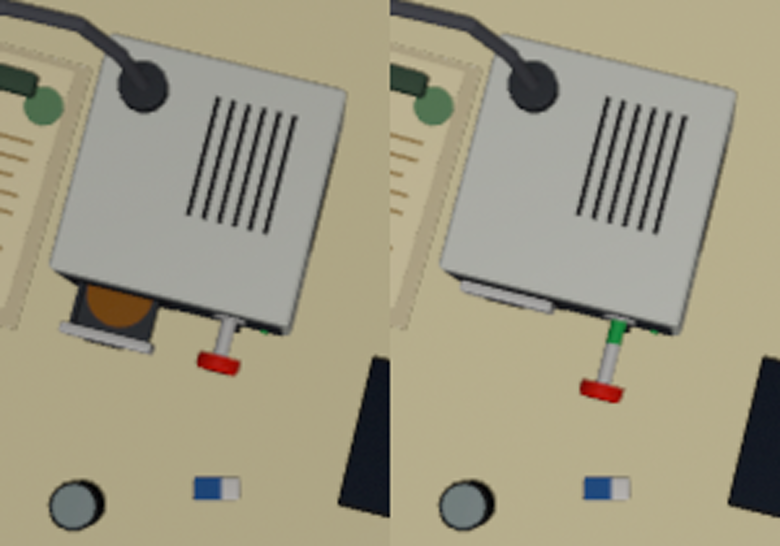

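View pics/t12.png

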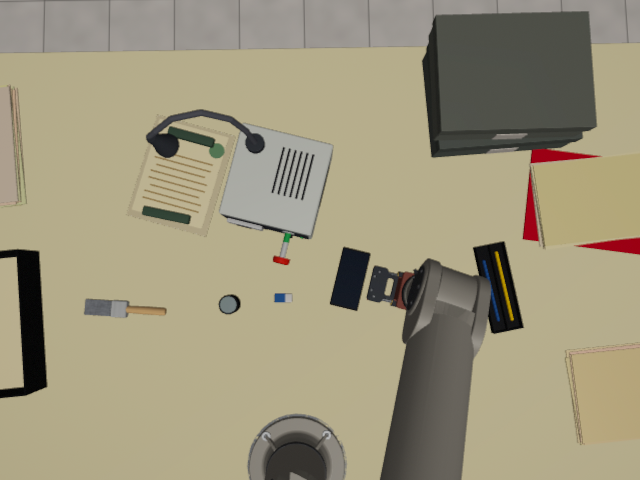

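The drawer plate lies flush at the panel (245,223) and the knob is out at (282,260) with its green band at (289,238). The case moved less than 0.1 px, about 0.2 mm. I'll hand the job in.

```bash
python3 -c "
from station import manip
print(manip.finish_job())"
```

```text
the job is handed in; nothing more can be done
None
```

The lamp job is done and handed in after about 19 s of the 51 s; `finish_job` reported no verdict.

- **Drawer:** I pushed it in with shut fingers. Resistance peaked at about 8 N at the catch, fell away as the catch drew it home, and a final nudge of about 5.5 N met a firm stop.
- **Knob:** I hooked it behind the head without gripping. It pulled at about 3 N until roughly 20 mm out, rose to about 8–9 N, then clicked over and the force dropped to zero. When I moved the fingers clear it stayed out with its green band showing.

**Last checks:**
- The before and after top views show the case shifted less than 0.1 pixel, about 0.2 mm, by image correlation. I checked turning only by eye.
- The weight shifted by a similarly negligible amount. The loupe, eraser, phone, tray and brush look unmoved by eye.
- I did not measure the drawer's seating to the millimetre. It rests on the firm stop I felt and the plate sitting flush in the pictures.
- The knob's height came out differently between pairs of views, from 93 to 110 mm. I took 94 mm from the text, which agrees with the low end.

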